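# Drop the scrap nut into the lever-lidded bench bin and ease the lid shut

## Robot

A 6-joint arm with a two-finger parallel gripper is mounted at the origin on a cart in front of the work surface, level with it; the furniture and walls round the work are solid. World frame = base frame: x ahead of the robot, y to its left, z up, the work surface at z = 0. Lengths are in m, angles in rad, forces in N, time in s.
With the tool pointing down it reaches from about 0.35 to 0.775 m from the base axis. Payload 7.3 kg.
Tool frame: the origin (TCP) lies at the very end of the fingers, on their centre line; the grasp point (between the pads) lies 19 mm behind it; z points along the fingers, y is the line along which they close (so a half turn about z gives the same grasp; the last joint's range is limited). The gripper opens to 92 mm and grips with 3 to 60 N. Pads are 19 mm wide; open, the fingers measure 130 mm over their backs; the gripper's body (75 mm by 190 mm) begins 47 mm behind the grasp point.
Start: joints at [1.001, 0.342, 1.524, -0, 1.275, -0.146], TCP at [0.216, 0.479, 0.227] pointing down, gripper open.
Joint ranges: [-2.53, 2.53], [-0.77, 2.02], [0.04, 2.7], [-1, 4.14], [0.28, 2.66], [-3.11, 3.11]. Speed limits (rad/s): [2.57, 2.57, 3.14, 3.14, 3.14, 3.14].

## Interface

Orientations are given as [roll, pitch, yaw] about the fixed x, y, z axes, in that order (R = Rz(yaw) Ry(pitch) Rx(roll)).
In Python, from cell import * gives the robot as it stands.
- The arm moves only by the tool step_arm, never from a script. Its argument "commands" is a list of rows, each a list of 7 numbers: the opening, from 0 (shut) to 1 (fully open), then the shift along the world's x, y, z in cm, then the turn, a rotation vector about the world's x, y, z in rad. A call has 1 to 5 rows; each row is the pose to reach, as a shift and turn from the pose commanded when the call began; what a row does not reach only later rows make up. A row lasts 1/12 s, in which the tool goes at most 41.7 mm and 7.16 degrees, less where a joint would pass 70% of its speed; a pose out of reach is approached as far as the arm can. A call with a gripper value outside its range is refused whole. The fingers move at their own pace and stop on an object; "grip_force" is the grip in N (left out, the last holds). Time passes only in rows, so rows that repeat a pose let the fingers close. It gives the time, the measured TCP pose, the force, the opening and the grip force at its end, in the units of the state.
- observe(): the state, without advancing time (a new reading comes with each control period).
- read_camera(name): name is "scene" or "top"; returns the picture (480x640x3 uint8, red, green, blue); there is no depth.
- camera_model(name): a dict with "vfov" (degrees; the focal length in pixels is half the picture's height over the tangent of half this angle, whatever the lens; pixels are square), "cx", "cy" (the principal point, pixels), "world_to_cam" (4x4, takes a point from world to camera coordinates). Camera axes: x right, y up, looking along -z (the intrinsics and any distortion apply to the point x, -y, -z); pixel columns grow to the right and rows downward; lengths in m; the calibration is good to about 2 mm. A picture is of the moment at which its call begins. camera_model takes no time and is no camera call.
- hand_in(): hands the job in; it is judged then, once.
The state is a dict: "time": time; "qpos": joint angles; "qvel": joint speeds; "joint_efforts": joint torques, N m; "tool_pos": TCP position; "tool_rot": TCP orientation; "contact_force": force on the tool from outside, world axes, zero at the start; "torque": the same for the moment, N m; "opening": finger opening in m; "grip_force": force on a finger pad.
Only numpy, scipy, OpenCV 4.12 (cv2) and the standard library are available. Lean on these libraries where they do the work, as an engineer would, in place of code of your own. Each camera call takes 0.05 s, during which the arm holds its last target. There are 200 camera calls.

## Task

A scrap nut waits on the feed chute of the grey bench bin, held back by the yellow lid: press the bin's lever pad right down with your fingertips so the lid lifts fully and the nut slides into the bin, and keep the lever down for about a second. Then let the lever come up slowly, over two to three seconds, staying on the pad until the lid is completely shut so that it never drops or slams, and move clear. Work by the lever alone: do not touch the lid, the nut or the loose tools, and grasp nothing.

Things in the scene. Friction and masses are not known exactly. Their poses are not given: they have to be found in the camera images.
- scrap_bin: Grey steel bench bin fixed to the table, 127 (x) x 136 (y) x 113 mm high with lid; walls 3, floor 4 mm. Origin: centre of its underside. Axes: z up, -x its front (towards the robot), +y its left. Front feed chute, 48 mm wide, middle at y = +15, slopes down into the bin at 30 degrees from x = -125, z = 131 to x = -47, z = 86 mm. Lever on its right (-y) side, pivot line along y at x = -12, z = 70 mm.
- pad_top (a point): Centre of the upper face of the lever's pad: red plate with black ribbed rubber, 50 mm (bin's x) x 70 mm (bin's y), 7 mm thick. At rest at x = -97, y = -137, z = 103 mm in the bin's frame; at the stop it is about 45 mm lower, having swung on an arc about the pivot line, at most 8 mm in x. At rest it tilts 15 degrees (front edge high), is level at mid travel, tilts the other way at the stop.
- bin_lever (a joint): Lever angle in rad: 0 at rest (pad up, lid shut), 0.50 at the stop (pad down, lid fully open). Spring and lid push the pad up with about 4 N (3 to 6 N) all the way; let go, it flies up and the lid slams.
- bin_lid (a joint): Lid angle in rad: 0 shut, 0.90 fully open. Linked to the lever by a push rod: always 1.8 x the lever's angle. Hinge along the bin's back rim, at x = +68, z = 112 mm in its frame.
- lid_panel: The yellow lid, 126 x 140 mm, 3 mm thick with a 16 mm lip hanging at its front edge, on top of the bin. Origin on the hinge line, mid-width; it runs from there along its own -x. Not to be touched.
- scrap_nut: Rust-brown hex nut, 30 mm across flats, 16 mm thick, loose, lying on the chute against the lid's lip. Origin: centre of its underside. It slides under the lip and drops into the bin by itself as soon as the lid has lifted about 0.2 rad. Not to be touched.
- pliers: Blue-handled pliers, 66 x 191 x 16 mm, lying loose on the table to the left of the bin, along its x. Origin: centre of the underside. Leave alone.
- tape_measure: Yellow tape measure, 33 x 88 x 64 mm, standing loose in front of the bin, to the left. Origin: centre of the underside. Leave alone.
- bolt: Steel bolt standing loose on its head, 28 mm wide, 72 mm tall, in front of the chute. Origin: centre of the underside. Leave alone.

How it is judged:
By the outcome, as a careful person would: the job done as asked, in the order asked, and still so for the second after the job is handed in, with the robot touching nothing.
It also fails if it takes over 38 s, if anything falls off the work surface, if the arm or the gripper's body presses on something with over 40 N, if the wrist force passes 120 N, or if a joint passes its speed limit or range.

## Working session

There is one attempt and no reset: what is moved stays moved. The work goes in short steps, Python scripts to look and compute and a tool call to move; the robot and the scene stay as the last step left them, time stands still between calls to the robot, and variables do not carry over. Pictures are saved under pics/ and viewed, at most 10 in all, crops included, and the job is handed in when it is done.

Besides the shell and the picture viewer there is one more tool, called after "Emit:" by a JSON object that holds its "api" and its "payload". step_arm: Moves the arm, as the interface text tells. Its arguments: {"type":"object","properties":{"commands":{"type":"array"},"grip_force":{"type":"number"}},"required":["commands"]}

```bash
mkdir -p pics
python3 - <<'E'
from cell import *
import cv2
for n in ("scene","top"):
    cv2.imwrite(f"pics/{n}0.png",read_camera(n)[:,:,::-1]); m=camera_model(n); print(n,m)
s=observe();print(s["time"],s["tool_pos"],s["tool_rot"])
E
```

```text
scene {'vfov': 47.02022746868584, 'cx': 320.1183286457781, 'cy': 234.96495559537001, 'world_to_cam': array([[ 0.52352466, -0.85188553, -0.01459378, -0.20867501],
       [ 0.53717859,  0.31672996,  0.78174248, -0.40066659],
       [-0.66133281, -0.41710093,  0.62343061, -0.59867478],
       [ 0.        ,  0.        ,  0.        ,  1.        ]])}
top {'vfov': 49.87891201109098, 'cx': 315.6699454806201, 'cy': 243.9320036304071, 'world_to_cam': array([[-0.01906316, -0.99960792, -0.02050836,  0.09132909],
       [ 0.99114714, -0.02158948,  0.13100089, -0.56144125],
       [-0.13139229, -0.01782951,  0.9911701 , -0.86502362],
       [ 0.        ,  0.        ,  0.        ,  1.        ]])}
0.1 [0.21565617 0.47825367 0.22608832] [-3.14018892e+00 -1.90145266e-04  2.71783349e+00]
```

View pics/scene0.png

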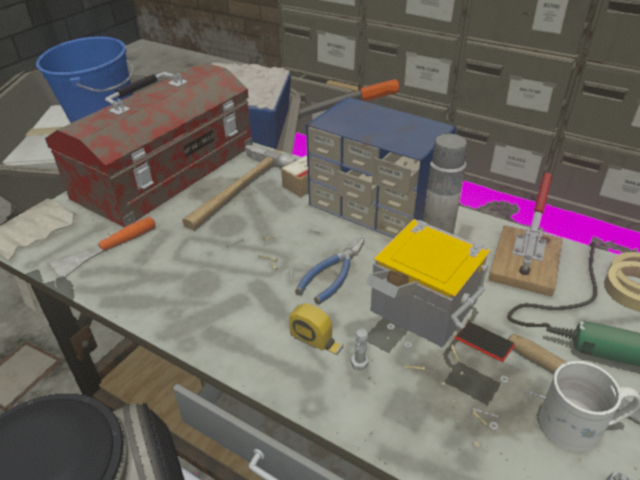

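View pics/top0.png

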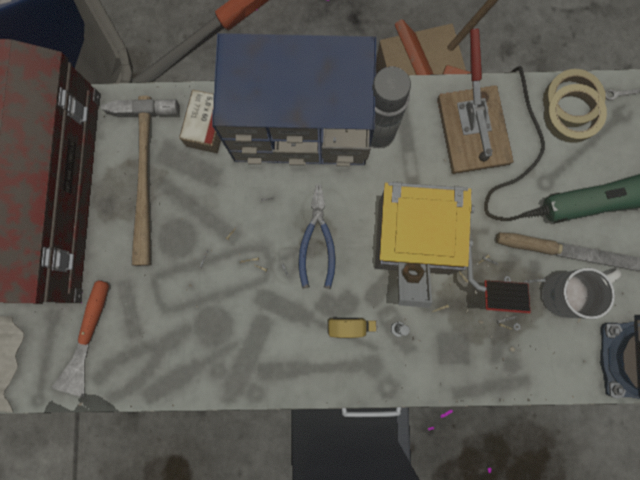

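The arm is out of view. The pad is at about (484,340) in scene and (507,296) in top, with the mug close to its right; the lid is at about (430,255) and (426,225). Next I measure the pad and lid corners.

```bash
cat > h.py <<'E'
from cell import *
import cv2, numpy as np
def ray(n,uv):
    m=camera_model(n);T=m["world_to_cam"];f=240/np.tan(np.radians(m["vfov"]/2))
    d=np.array([(uv[0]-m["cx"])/f,-(uv[1]-m["cy"])/f,-1]);R=T[:3,:3]
    return -R.T@T[:3,3],R.T@d
def plane(n,uv,z):
    o,d=ray(n,uv);return o+d*(z-o[2])/d[2]
def tri(a,b):
    o1,d1=ray("scene",a);o2,d2=ray("top",b)
    s=np.linalg.lstsq(np.c_[d1,-d2],o2-o1,rcond=None)[0]
    p,q=o1+s[0]*d1,o2+s[1]*d2;return (p+q)/2,np.linalg.norm(p-q)
E
python3 - <<'E'
from h import *
s=cv2.imread("pics/scene0.png");t=cv2.imread("pics/top0.png")
out=[]
for n,im,(x0,y0,x1,y1) in (("scene",s,(440,310,530,370)),("top",t,(475,270,540,325))):
    hsv=cv2.cvtColor(im,cv2.COLOR_BGR2HSV)
    y=cv2.inRange(hsv,(20,150,120),(35,255,255));k,l,st,c=cv2.connectedComponentsWithStats(y)
    i=1+np.argmax(st[1:,4]);pts=cv2.findNonZero((l==i).astype(np.uint8))
    h=cv2.approxPolyDP(cv2.convexHull(pts),6,True)[:,0]; print(n,"lid",st[i],h.tolist(),np.round(c[i],1))
    c=im[y0:y1,x0:x1].astype(int); blk=((c.max(2)<55)).astype(np.uint8)
    k,l,st,ce=cv2.connectedComponentsWithStats(blk);i=1+np.argmax(st[1:,4])
    p=cv2.findNonZero((l==i).astype(np.uint8));r=cv2.minAreaRect(p);print(st[i]+[x0,y0,0,0,0],ce[i]+[x0,y0],(cv2.boxPoints(r)+[x0,y0]).round(1).tolist())
    v=cv2.resize(im[y0-10:y1+10,x0-10:x1+10],(400,400*(y1-y0+20)//(x1-x0+20)),interpolation=cv2.INTER_CUBIC);out.append(cv2.copyMakeBorder(v,0,400-v.shape[0],0,0,0))
cv2.imwrite("pics/c1.png",np.hstack(out))
E
```

```text
scene lid [ 375  219  115   78 4606] [[489, 250], [449, 296], [375, 259], [414, 219]] [431.3 258.7]
[477 342   1   1   1] [477. 342.] [[477.0, 342.0], [477.0, 342.0], [477.0, 342.0], [477.0, 342.0]]
top lid [438 263  25   3  32] [[462, 265], [438, 264]] [449.8 264.3]
[ 487  281   43   30 1067] [507.61949391 295.45641987] [[485.1, 306.7], [487.1, 280.8], [530.9, 284.1], [528.9, 310.1]]
```

View pics/c1.png

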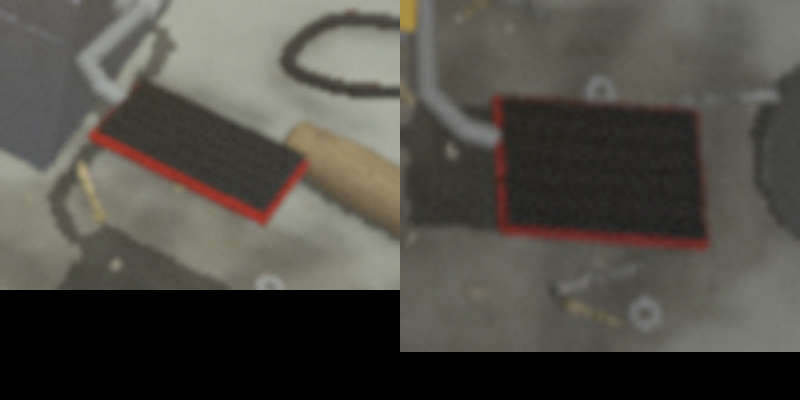

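The crop shows the black pad with its red rim in both views; its upper-face corners are readable. I triangulate them.

Run:
```python
from h import *
S=np.array([(138,83),(305,160),(263,212),(97,131)])/3.636+[430,300]
T=np.array([(98,98),(297,112),(304,240),(103,231)])/4.706+[465,260]
P=[]
for a,b in zip(S,T):
    p,e=tri(a,b);P.append(p);print(p.round(4),round(e,4))
P=np.array(P);print(P.mean(0),np.linalg.norm(np.diff(P,axis=0),axis=1))
d=P[0]+P[3]-P[1]-P[2];print("yaw",np.arctan2(-d[0],d[1]))
t=cv2.imread("pics/top0.png");h=cv2.cvtColor(t,cv2.COLOR_BGR2HSV)[180:270,375:475]
m=cv2.inRange(h,(18,120,80),(35,255,255));b=cv2.approxPolyDP(cv2.convexHull(cv2.findNonZero(m)),5,True)[:,0]+[375,180]
for q in b: print(q,plane("top",q,.113).round(4))
for q in [(489,250),(449,290),(375,259),(414,219)]: print(q,plane("scene",q,.113).round(4))
print("mug",[tri(a,b)[0].round(3) for a,b in (((549,372),(548,284)),((585,362),(580,268)))])
```

```text
[ 0.4892 -0.1932  0.0955] 0.002
[ 0.483  -0.2599  0.0967] 0.0019
[ 0.44   -0.2547  0.1089] 0.0013
[ 0.4448 -0.1895  0.1087] 0.0012
[ 0.46424405 -0.22430583  0.10245288] [0.06704446 0.0450879  0.06534387]
yaw -0.08304436227868733
[470 189] [ 0.6373 -0.1725  0.113 ]
[467 265] [ 0.5143 -0.1606  0.113 ]
[380 259] [ 0.5268 -0.0235  0.113 ]
[386 183] [ 0.6505 -0.0376  0.113 ]
(489, 250) [ 0.6376 -0.1708  0.113 ]
(449, 290) [ 0.5194 -0.1496  0.113 ]
(375, 259) [ 0.5259 -0.0248  0.113 ]
(414, 219) [ 0.6528 -0.0346  0.113 ]
mug [array([ 0.485, -0.309,  0.065]), array([ 0.507, -0.349,  0.089])]
```

Emit:
{"api": "step_arm", "payload": {"commands": [[0, 1.8, -3.4, 0, 0, 0, -0.062], [0, 3.6, -6.8, 0, 0, 0, -0.124], [0, 5.4, -10.2, 0, 0, 0, -0.186], [0, 7.2, -13.6, 0, 0, 0, -0.248], [0, 9, -17, 0, 0, 0, -0.31]]}}

```text
time: 0.52
tool_pos: [0.306, 0.3069, 0.2265]
tool_rot: [-3.141, -0.0, 2.405]
contact_force: [1.6, 0.5, 0.2]
opening: 0.063
grip_force: 0.0
```

Emit:
{"api": "step_arm", "payload": {"commands": [[0, 1.4, -3.6, 0, 0, 0, -0.062], [0, 2.8, -7.2, 0, 0, 0, -0.124], [0, 4.2, -10.8, 0, 0, 0, -0.186], [0, 5.6, -14.4, 0, 0, 0, -0.248], [0, 7, -18, 0, 0, 0, -0.31]]}}

```text
time: 0.93
tool_pos: [0.3759, 0.1268, 0.2267]
tool_rot: [3.142, -0.0, 2.095]
contact_force: [0.8, 0.5, -0.5]
opening: 0.0296
grip_force: 0.0
```

Emit:
{"api": "step_arm", "payload": {"commands": [[0, 1, -3.6, 0, 0, 0, -0.062], [0, 2, -7.2, 0, 0, 0, -0.124], [0, 3, -10.8, 0, 0, 0, -0.186], [0, 4, -14.4, 0, 0, 0, -0.248], [0, 5, -18, 0, 0, 0, -0.31]]}}

```text
time: 1.35
tool_pos: [0.4257, -0.0533, 0.2266]
tool_rot: [-3.141, -0.0, 1.784]
contact_force: [1.0, 0.6, -0.2]
opening: 0.001
grip_force: 0.0
```

Emit:
{"api": "step_arm", "payload": {"commands": [[0, 0.8, -3.5, 0, 0, 0, -0.062], [0, 1.6, -7, 0, 0, 0, -0.124], [0, 2.4, -10.5, 0, 0, 0, -0.186], [0, 3.2, -14, 0, 0, 0, -0.248], [0, 3.8, -17.3, 0, 0, 0, -0.31]]}}

```text
time: 1.77
tool_pos: [0.4639, -0.2264, 0.2264]
tool_rot: [-3.141, -0.0, 1.474]
contact_force: [0.8, 1.1, -0.1]
opening: 0.0005
grip_force: 0.0
```

Descend to just above the pad (contact expected at z≈0.107), then look.

Emit:
{"api": "step_arm", "payload": {"commands": [[0, 0, 0, -2.5, 0, 0, 0], [0, 0, 0, -5, 0, 0, 0], [0, 0, 0, -7.5, 0, 0, 0], [0, 0, 0, -10, 0, 0, 0], [0, 0, 0, -10.5, 0, 0, 0]]}}

```text
time: 2.18
tool_pos: [0.4616, -0.2231, 0.1177]
tool_rot: [-3.135, -0.004, 1.477]
contact_force: [-1.4, 0.7, -0.1]
opening: 0.0003
grip_force: 0.0
```

```bash
cat > look.py <<'E'
from h import *
import sys
a=read_camera("scene")[190:390,350:590,::-1];b=read_camera("top")[160:360,350:590,::-1]
cv2.imwrite(sys.argv[1],cv2.resize(np.hstack([a,b]),None,fx=1.66,fy=1.66,interpolation=cv2.INTER_CUBIC))
s=observe();print(s["time"],s["tool_pos"],s["contact_force"])
E
python3 look.py pics/l1.png
```

```text
2.2833 [ 0.46318833 -0.22394736  0.1207503 ] [ 0.3879347  -0.69934046 -0.0247521 ]
```

View pics/l1.png

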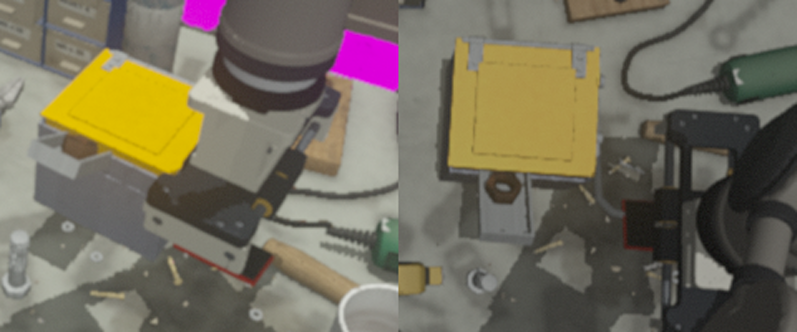

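The fingers stand over the pad's middle, and the body is about 20 mm clear of the lid and above the mug. Now press gently.

Emit:
{"api": "step_arm", "payload": {"commands": [[0, 0, 0, -0.5, 0, 0, 0], [0, 0, 0, -1, 0, 0, 0], [0, 0, 0, -1.4, 0, 0, 0], [0, 0, 0, -1.7, 0, 0, 0], [0, -0.1, 0, -2, 0, 0, 0]]}}

```text
time: 2.7
tool_pos: [0.4632, -0.2245, 0.1023]
tool_rot: [3.14, 0.0, 1.478]
contact_force: [-1.1, 1.1, 4.6]
opening: 0.0005
grip_force: 2.5
```

Emit:
{"api": "step_arm", "payload": {"commands": [[0, -0.1, 0, -0.4, 0, 0, 0], [0, -0.2, 0, -0.8, 0, 0, 0], [0, -0.3, 0, -1.2, 0, 0, 0], [0, -0.3, 0, -1.6, 0, 0, 0], [0, -0.4, 0, -2, 0, 0, 0]]}}

```text
time: 3.12
tool_pos: [0.4588, -0.2242, 0.0819]
tool_rot: [3.141, -0.0, 1.478]
contact_force: [-1.0, 2.7, 4.8]
opening: 0.0005
grip_force: 2.4
```

Emit:
{"api": "step_arm", "payload": {"commands": [[0, 0, 0, -0.4, 0, 0, 0], [0, 0, 0, -0.8, 0, 0, 0], [0, -0.1, 0, -1.1, 0, 0, 0], [0, -0.1, 0, -1.4, 0, 0, 0], [0, -0.1, 0, -1.7, 0, 0, 0]]}}

```text
time: 3.53
tool_pos: [0.4582, -0.2243, 0.0647]
tool_rot: [3.141, -0.0, 1.478]
contact_force: [0.0, 3.3, 4.0]
opening: 0.0002
grip_force: 2.2
```

Emit:
{"api": "step_arm", "payload": {"commands": [[0, 0, 0, -0.1, 0, 0, 0], [0, 0, 0, -0.2, 0, 0, 0], [0, 0, 0, -0.3, 0, 0, 0]]}}

```text
time: 3.78
tool_pos: [0.4582, -0.2244, 0.0618]
tool_rot: [3.141, 0.0, 1.478]
contact_force: [1.2, 2.7, 4.6]
opening: 0.0004
grip_force: 2.0
```

Still spring force only; push on until the stop is felt.

Emit:
{"api": "step_arm", "payload": {"commands": [[0, 0, 0, -0.1, 0, 0, 0], [0, 0, 0, -0.2, 0, 0, 0], [0, 0, 0, -0.3, 0, 0, 0]]}}

```text
time: 4.03
tool_pos: [0.4582, -0.2247, 0.0589]
tool_rot: [3.141, 0.001, 1.478]
contact_force: [0.8, 2.3, 3.2]
opening: 0.0005
grip_force: 1.9
```

Emit:
{"api": "step_arm", "payload": {"commands": [[0, 0, 0, -0.1, 0, 0, 0], [0, 0, 0, -0.2, 0, 0, 0], [0, 0, 0, -0.3, 0, 0, 0]]}}

```text
time: 4.28
tool_pos: [0.4585, -0.2248, 0.0578]
tool_rot: [3.14, 0.001, 1.478]
contact_force: [-5.3, 6.2, 32.6]
opening: 0.0006
grip_force: 16.6
```

At the stop. I ease the force a little and hold about a second, with a look.

Emit:
{"api": "step_arm", "payload": {"commands": [[0, 0, 0, 0.1, 0, 0, 0], [0, 0, 0, 0.1, 0, 0, 0], [0, 0, 0, 0.1, 0, 0, 0], [0, 0, 0, 0.1, 0, 0, 0], [0, 0, 0, 0.1, 0, 0, 0]]}}

```text
time: 4.7
tool_pos: [0.4584, -0.2248, 0.0581]
tool_rot: [3.14, 0.001, 1.478]
contact_force: [-0.7, 3.3, 15.3]
opening: 0.0003
grip_force: 7.8
```

```bash
python3 look.py pics/l2.png
```

```text
4.8 [ 0.45836826 -0.2247457   0.05809257] [-1.41746526  3.16515263 16.27900397]
```

View pics/l2.png

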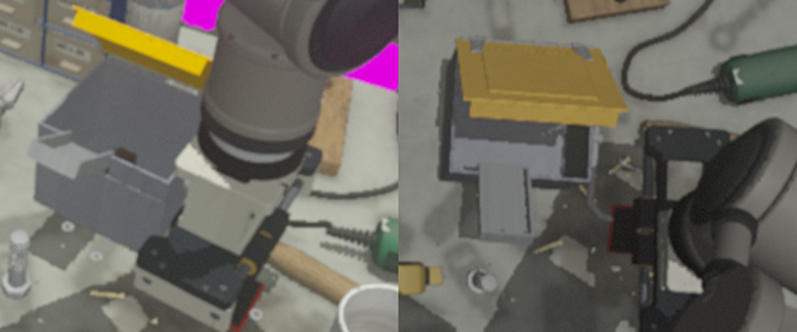

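The lid is fully open and the chute is empty; the brown nut shows inside the bin at scene crop (125,155). I finish the hold, then release slowly at 1.6 mm per row.

Emit:
{"api": "step_arm", "payload": {"commands": [[0, 0, 0, 0, 0, 0, 0], [0, 0, 0, 0, 0, 0, 0], [0, 0, 0, 0, 0, 0, 0], [0, 0, 0, 0, 0, 0, 0], [0, 0, 0, 0, 0, 0, 0]]}}

```text
time: 5.22
tool_pos: [0.4584, -0.2248, 0.0581]
tool_rot: [3.14, 0.001, 1.478]
contact_force: [-1.0, 3.6, 16.2]
opening: 0.0001
grip_force: 7.8
```

Emit:
{"api": "step_arm", "payload": {"commands": [[0, 0, 0, 0.15, 0, 0, 0], [0, 0, 0, 0.3, 0, 0, 0], [0, 0, 0, 0.46, 0, 0, 0], [0, 0, 0, 0.62, 0, 0, 0], [0, 0, 0, 0.78, 0, 0, 0]]}}

```text
time: 5.63
tool_pos: [0.4577, -0.2246, 0.0646]
tool_rot: [-3.141, 0.0, 1.478]
contact_force: [0.0, 0.6, 3.9]
opening: 0.0006
grip_force: 1.8
```

Emit:
{"api": "step_arm", "payload": {"commands": [[0, 0, 0, 0.16, 0, 0, 0], [0, 0, 0, 0.32, 0, 0, 0], [0, 0, 0, 0.48, 0, 0, 0], [0, 0, 0, 0.64, 0, 0, 0], [0, 0, 0, 0.8, 0, 0, 0]]}}

```text
time: 6.05
tool_pos: [0.4576, -0.2246, 0.0726]
tool_rot: [-3.141, 0.0, 1.478]
contact_force: [-2.8, 0.1, 3.6]
opening: 0.0003
grip_force: 1.9
```

Emit:
{"api": "step_arm", "payload": {"commands": [[0, 0, 0, 0.16, 0, 0, 0], [0, 0, 0, 0.32, 0, 0, 0], [0, 0.1, 0, 0.48, 0, 0, 0], [0, 0.1, 0, 0.64, 0, 0, 0], [0, 0.1, 0, 0.8, 0, 0, 0]]}}

```text
time: 6.47
tool_pos: [0.4588, -0.2244, 0.0807]
tool_rot: [-3.142, -0.0, 1.478]
contact_force: [-2.0, -0.5, 4.2]
opening: 0.0003
grip_force: 1.9
```

Emit:
{"api": "step_arm", "payload": {"commands": [[0, 0, 0, 0.16, 0, 0, 0], [0, 0.1, 0, 0.32, 0, 0, 0], [0, 0.1, 0, 0.48, 0, 0, 0], [0, 0.1, 0, 0.64, 0, 0, 0], [0, 0.2, 0, 0.8, 0, 0, 0]]}}

```text
time: 6.88
tool_pos: [0.4608, -0.2243, 0.0887]
tool_rot: [-3.141, -0.0, 1.478]
contact_force: [-2.3, 0.3, 4.2]
opening: 0.0006
grip_force: 2.0
```

Emit:
{"api": "step_arm", "payload": {"commands": [[0, 0, 0, 0.18, 0, 0, 0], [0, 0.1, 0, 0.36, 0, 0, 0], [0, 0.1, 0, 0.54, 0, 0, 0], [0, 0.2, 0, 0.72, 0, 0, 0], [0, 0.2, 0, 0.88, 0, 0, 0]]}}

```text
time: 7.3
tool_pos: [0.4632, -0.2245, 0.0976]
tool_rot: [3.141, 0.0, 1.478]
contact_force: [0.5, -0.1, 3.4]
opening: 0.0001
grip_force: 1.8
```

Emit:
{"api": "step_arm", "payload": {"commands": [[0, 0, 0, 0.15, 0, 0, 0], [0, 0.1, 0, 0.29, 0, 0, 0], [0, 0.1, 0, 0.42, 0, 0, 0], [0, 0.1, 0, 0.54, 0, 0, 0], [0, 0.1, 0, 0.64, 0, 0, 0]]}}

```text
time: 7.72
tool_pos: [0.4647, -0.2246, 0.1041]
tool_rot: [3.14, 0.0, 1.478]
contact_force: [3.2, 0.4, 2.5]
opening: 0.0003
grip_force: 1.6
```

Emit:
{"api": "step_arm", "payload": {"commands": [[0, 0, 0, 0.1, 0, 0, 0], [0, 0, 0, 0.2, 0, 0, 0], [0, 0, 0, 0.3, 0, 0, 0]]}}

```text
time: 7.97
tool_pos: [0.4628, -0.2239, 0.1062]
tool_rot: [-3.139, -0.001, 1.478]
contact_force: [-0.1, -0.5, 0.5]
opening: 0.0006
grip_force: 0.0
```

The force has gone to zero at the rest height, so the lid is shut. I rise slowly a bit more, then move clear.

Emit:
{"api": "step_arm", "payload": {"commands": [[0, 0, 0, 0.1, 0, 0, 0], [0, 0, 0, 0.2, 0, 0, 0], [0, 0, 0, 0.4, 0, 0, 0], [0, 0, 0, 0.8, 0, 0, 0], [0, 0, 0, 1.5, 0, 0, 0]]}}

```text
time: 8.38
tool_pos: [0.4634, -0.2242, 0.1216]
tool_rot: [-3.14, -0.001, 1.478]
contact_force: [-0.3, 0.0, -0.0]
opening: 0.0008
grip_force: 0.0
```

Emit:
{"api": "step_arm", "payload": {"commands": [[0, 0, 0, 2, 0, 0, 0], [0, 0, 0, 4.5, 0, 0, 0], [0, 0, 0, 7, 0, 0, 0], [0, 0, 0, 9.5, 0, 0, 0], [0, 0, 0, 12, 0, 0, 0]]}}

```text
time: 8.8
tool_pos: [0.4637, -0.2243, 0.2437]
tool_rot: [3.141, 0.0, 1.478]
contact_force: [0.0, 0.3, 0.2]
opening: 0.0002
grip_force: 0.0
```

Emit:
{"api": "step_arm", "payload": {"commands": [[0, -1, -1, 0, 0, 0, 0], [0, -3, -3, 0, 0, 0, 0], [0, -5, -5, 0, 0, 0, 0], [0, -6, -6, 0, 0, 0, 0], [0, -6, -6, 0, 0, 0, 0]]}}

```text
time: 9.22
tool_pos: [0.4022, -0.2861, 0.2425]
tool_rot: [3.142, 0.001, 1.475]
contact_force: [0.9, 0.4, -0.3]
opening: 0.0004
grip_force: 0.0
```

```bash
python3 look.py pics/l3.png
```

```text
9.3167 [ 0.40383466 -0.28452746  0.24229166] [ 0.82766376 -0.23122786 -0.56956499]
```

View pics/l3.png

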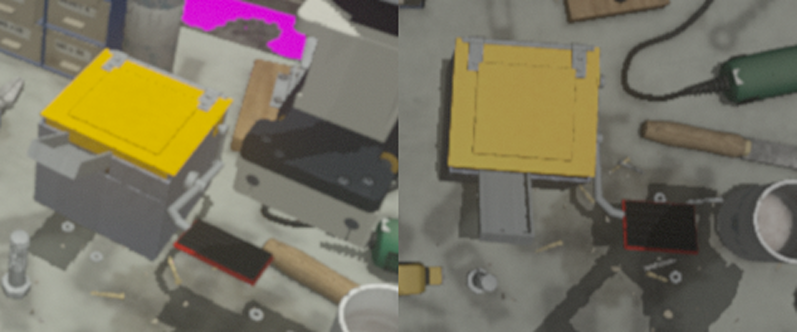

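The lid is shut, the chute is empty, the pad is up at top crop (660,225), and the bolt and tape measure are undisturbed.

```bash
python3 -c "
from cell import *
print(hand_in())"
```

```text
the job is handed in; nothing more can be done
None
```

The job is done and handed in: the nut went into the bin, the lever was held at its stop for about a second and released over about 2.7 s, the lid is shut, and the arm is clear.

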